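# Park a freshly glued candlestick in the drying bay

## Task

The loose brass candlestick has just been glued, so it must not be lifted, tipped or squeezed: push it gently, low on its foot, so that it slides upright across the bench into the empty wooden drying bay, all the way in until its foot meets the back board. Leave it standing there, and leave its mate in the other bay and everything else on the bench where it is.

Things in the scene. Friction and masses are not known exactly. Their poses are not given: they have to be found in the camera images.
- candlestick: The loose brass candlestick (not in a bay), 198 mm tall, about 0.45 kg. Round foot 60 mm wide with an upright rim up to 24 mm; it narrows to 16 mm at 46 mm height; stem 14 mm thick (22 mm knop 95 mm up), cup at the top 28 mm wide. Origin: centre of the underside; z axis up the stem. Pushed low, on the rim of the foot, it slides with a drag of 1.5 to 4.5 N; pushed on the stem it tips.
- bay_empty: The empty bay: U-shaped dark brown wooden fence, 25 mm high, fixed to the bench, no floor, front open. Boards 12 mm thick. Origin: on the bench, where the foot's centre stands when fully in. x axis: from the mouth into the bay; inner face of the back board at x = +30 mm, side boards from x = -16 to +30 mm with inner faces at y = +-38 mm (76 mm clear, 100 mm overall).
- bay_full: The other bay, the same shape, size and axes as the empty one, beside it; the candlestick's mate stands in it.
- mate: The mate: an identical brass candlestick, standing loose in bay_full. Origin: centre of its underside. To be left alone.
- polish_jar: Bystander: small amber jar of polish with a black cap, 54 mm in diameter, 65 mm tall. Origin: centre of its underside.
- gauge: Bystander: round steel pressure gauge lying face up, 84 mm in diameter, 36 mm tall. Origin: centre of its underside.
- screwdriver: Bystander: screwdriver lying on the bench, about 200 mm long and 26 mm thick, along its x axis, handle to -x. Origin: on its underside, about mid-length.
There are look-alikes about, which are no part of the job. What is shaped like the candlestick but green or pink is not meant. Leave any red look-alike of the bay_empty alone.

How it is judged:
By the outcome, as a careful person would: the job done as asked, in the order asked, and still so for the second after the job is handed in, with the robot touching nothing.
It also fails if it takes over 64 s, if anything falls off the work surface, if the arm or the gripper's body presses on something with over 40 N, if the wrist force passes 120 N, or if a joint passes its speed limit or range.

## Robot

A 6-joint arm with a two-finger parallel gripper is mounted at the origin on the work surface. World frame = base frame: x ahead of the robot, y to its left, z up, the work surface at z = 0. Lengths are in m, angles in rad, forces in N, time in s.
With the tool pointing down it reaches from about 0.375 to 0.925 m from the base axis. Payload 5.7 kg.
Tool frame: the origin (TCP) lies midway between the tips of the shut fingers; the grasp point (between the pads) lies 19 mm behind it (env.grasp_offset is the distance from the TCP to the grasp point, in m); z points along the fingers, y is the line along which they close (so a half turn about z gives the same grasp; the last joint's range is limited). The gripper opens to 88 mm and grips with 3 to 60 N. Pads are 20 mm wide; open, the fingers measure 115 mm over their backs; the gripper's body (75 mm by 178 mm) begins 61 mm behind the grasp point.
Start: joints at [1.034, 0.359, 1.51, -0, 1.272, -0.115], TCP at [0.246, 0.547, 0.223] pointing down, gripper open.
Joint ranges: [-2.97, 2.97], [-1.01, 2.36], [0.21, 2.38], [-0.96, 4.11], [0.2, 2.71], [-2.98, 2.98]. Speed limits (rad/s): [2.39, 2.39, 3.14, 3.14, 3.14, 3.14].

## Interface

Orientations are given as a unit quaternion [x, y, z, w].
In Python, from rig import env, optics, ticket gives the robot as it stands.
- The arm moves only by the tool carry_out, never from a script. Its argument "commands" is a list that holds one entry, the list of rows, each a list of 7 numbers: the finger opening in m, from 0 to 0.0878, then the shift along the tool's x, y, z in m, then the turn, a rotation vector about the tool's x, y, z in degrees. A call has 1 to 10 rows; each row is the pose to reach, as a shift and turn from the pose commanded when the call began, along the tool's axes at that moment; what a row does not reach only later rows make up. A row lasts 1/8 s, in which the tool goes at most 62.5 mm and 10.7 degrees, less where a joint would pass 70% of its speed; a pose out of reach is approached as far as the arm can. A call with a gripper value outside its range is refused whole. The fingers move at their own pace and stop on an object; "force" is the grip in N (left out, the last holds). Time passes only in rows, so rows that repeat a pose let the fingers close. It gives the time, the measured TCP pose, the force, the opening and the grip force at its end, in the units of the state.
- env.sense(): the state, without advancing time (a new reading comes with each control period).
- optics.read_camera(name): name is "side" or "top" or "wrist"; returns a dict with "img" (480x640x3 uint8, blue, green, red), "mtx" (3x3 intrinsics, pixels), "view" (4x4, takes a point from world to camera coordinates). Camera axes: x right, y down, z forward; pixel columns grow to the right and rows downward; lengths in m; the calibration is good to about 2 mm. A picture is of the moment at which its call begins. There is no depth.
- ticket.finish_job(): hands the job in; it is judged then, once.
The state is a dict: "time": time; "qpos": joint angles; "joint_vel": joint speeds; "effort": joint torques, N m; "position": TCP position; "ee_rot": TCP orientation; "contact_force": force on the tool from outside, world axes, zero at the start; "torque": the same for the moment, N m; "opening": finger opening in m; "finger_force": force on a finger pad.
Only numpy, scipy, OpenCV 4.12 (cv2) and the standard library are available. Lean on these libraries where they do the work, as an engineer would, in place of code of your own. Each camera call takes 0.05 s, during which the arm holds its last target. There are 200 camera calls.

## Working session

There is one attempt and no reset: what is moved stays moved. The work goes in short steps, Python scripts to look and compute and a tool call to move; the robot and the scene stay as the last step left them, time stands still between calls to the robot, and variables do not carry over. Pictures are saved under pics/ and viewed, at most 11 in all, crops included, and the job is handed in when it is done.

Besides the shell and the picture viewer there is one more tool, called after "Emit:" as name(argument=value, ...), one argument or row to a line, values as JSON. carry_out: Moves the arm, as the interface text tells. Its arguments: {"type":"object","properties":{"commands":{"type":"array","items":{"type":"array","items":{"type":"array","items":{"type":"number"}}}},"force":{"type":"number"}},"required":["commands"]}

```bash
mkdir -p pics; ls
python3 - <<'E'
from rig import env, optics
import cv2,numpy as np
s=env.sense();print(s['time'],s['position'],s['ee_rot'],s['opening'],s['contact_force'])
for n in('top','side'):
    c=optics.read_camera(n);cv2.imwrite(f'pics/{n}0.png',c['img']);np.savez(f'pics/{n}0.npz',**c);print(n,c['mtx'].round(1).tolist(),c['view'].round(4).tolist())
E
```

```text
pics
0.0 [0.24529027 0.54681054 0.22180617] [ 2.09332360e-01  9.77844108e-01 -8.78098834e-04 -3.04599156e-04] 0.0876983547092888 [-0.68696236 -0.70789606 -0.34751298]
top [[440.9, 0.0, 308.0], [0.0, 440.9, 237.3], [0.0, 0.0, 1.0]] [[0.0105, -0.9999, 0.0129, 0.0688], [-0.9974, -0.0114, -0.0718, 0.5219], [0.0719, -0.0121, -0.9973, 0.967], [0.0, 0.0, 0.0, 1.0]]
side [[602.6, 0.0, 319.3], [0.0, 602.6, 242.0], [0.0, 0.0, 1.0]] [[0.9994, -0.0311, 0.014, -0.5464], [-0.0155, -0.7802, -0.6253, 0.085], [0.0304, 0.6247, -0.7803, 1.164], [0.0, 0.0, 0.0, 1.0]]
```

View pics/top0.png

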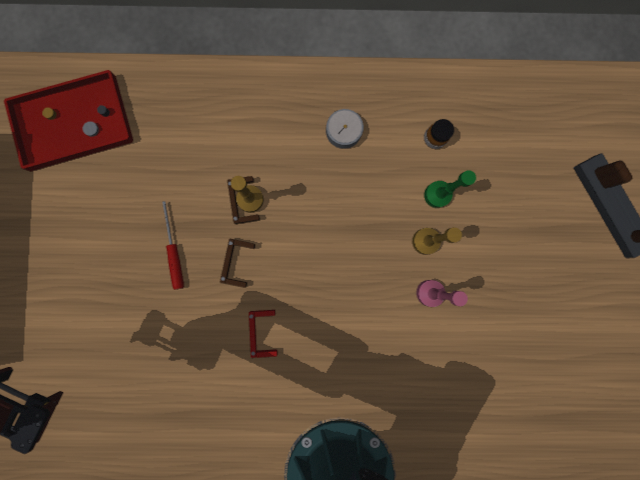

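View pics/side0.png

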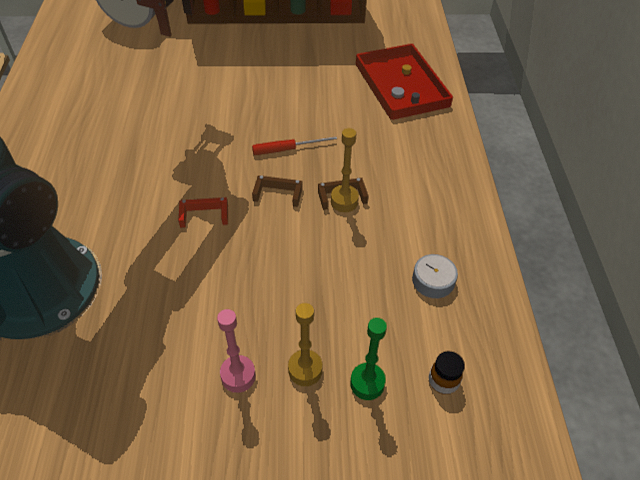

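The top view shows the loose brass stick with its foot at about (428,240), between the pink one (432,293) and the green one (440,194). The empty brown bay is at (235,262) with its mouth to image right (-y). The mate is in the bay above it at (245,200), and the red look-alike bay is at (262,333).

```bash
cat > h.py <<'E'
import numpy as np,cv2
def ray(c,px,z):
    R,t=c['view'][:3,:3],c['view'][:3,3];o=-R.T@t
    d=R.T@np.linalg.solve(c['mtx'],[px[0],px[1],1.]);return o+d*(z-o[2])/d[2]
def proj(c,p):
    q=c['mtx']@(c['view'][:3,:3]@np.asarray(p,float)+c['view'][:3,3]);return q[:2]/q[2]
E
python3 - <<'E'
from h import *
c=dict(np.load('pics/top0.npz'));im=c['img'];hsv=cv2.cvtColor(im,cv2.COLOR_BGR2HSV)
for u,v in[(428,240),(428,232),(232,262),(150,240),(236,250)]:print((u,v),hsv[v,u])
crop=im[170:320,200:480];cv2.imwrite('pics/crop.png',cv2.resize(crop,None,fx=2.85,fy=2.85,interpolation=cv2.INTER_CUBIC))
for nm,lo,hi,box in[('gold',(18,150,60),(32,255,255),(400,215,445,265)),('bay',(0,60,15),(16,255,95),(212,230,262,296)),('green',(45,120,40),(85,255,255),(420,170,456,215)),('pink',(150,60,60),(178,255,255),(410,275,448,315))]:
    m=cv2.inRange(hsv,lo,hi);b=np.zeros_like(m);x0,y0,x1,y1=box;b[y0:y1,x0:x1]=255;m&=b
    k,_=cv2.findContours(m,cv2.RETR_EXTERNAL,cv2.CHAIN_APPROX_NONE)
    k=max(k,key=cv2.contourArea);print(nm,cv2.contourArea(k),cv2.boundingRect(k),cv2.minAreaRect(k))
    cv2.imwrite(f'pics/m_{nm}.png',m)
    if nm=='bay':
        r=cv2.minAreaRect(k);print([ray(c,p,.025).round(4).tolist() for p in cv2.boxPoints(r)], cv2.approxPolyDP(k,2.5,True)[:,0].tolist())
        print([ray(c,p,.025)[:2].round(4).tolist() for p in cv2.approxPolyDP(k,2.5,True)[:,0]])
    else:
        # left half of the foot: unobstructed by stem (leaning right)
        p=k[:,0];e=p[p[:,0]<box[0]+32].astype(float)
        (x,y),rr=cv2.minEnclosingCircle(e.astype(np.float32));print(x,y,rr,ray(c,(x,y),.02).round(4))
E
```

```text
(428, 240) [ 20 163  72]
(428, 232) [ 20 164  98]
(232, 262) [ 15 110  79]
(150, 240) [ 15 110 125]
(236, 250) [ 16 111  78]
gold 520.5 (413, 228, 32, 26) ((427.4201354980469, 241.09170532226562), (29.000003814697266, 25.846153259277344), 22.61986541748047)
425.6538391113281 240.65383911132812 13.08889102935791 [ 0.5165 -0.1888  0.02  ]
bay 737.0 (220, 238, 42, 50) ((240.01419067382812, 262.49090576171875), (32.63755416870117, 47.78900146484375), 12.380756378173828)
[[0.4192, 0.2692, 0.025], [0.5223, 0.2492, 0.025], [0.5076, 0.1784, 0.025], [0.4046, 0.199, 0.025]] [[230, 238], [233, 244], [228, 242], [221, 273], [225, 280], [220, 279], [220, 282], [242, 287], [251, 285], [250, 280], [232, 277], [240, 246], [258, 248], [261, 243]]
[[0.5171, 0.2473], [0.5039, 0.2403], [0.5082, 0.2515], [0.4397, 0.2653], [0.4245, 0.2561], [0.4265, 0.2671], [0.42, 0.267], [0.4095, 0.2185], [0.4141, 0.1988], [0.425, 0.2012], [0.4312, 0.2409], [0.4997, 0.2248], [0.4957, 0.185], [0.5068, 0.1785]]
green 567.5 (425, 181, 31, 26) ((440.0, 193.5), (25.0, 30.0), 90.0)
438.5 192.0 15.403021812438965 [ 0.6269 -0.2188  0.02  ]
pink 586.0 (417, 280, 31, 27) ((431.00006103515625, 293.0), (27.72724151611328, 27.72724151611328), 63.43495178222656)
430.2411193847656 293.14093017578125 14.171843528747559 [ 0.3999 -0.198   0.02  ]
```

View pics/crop.png

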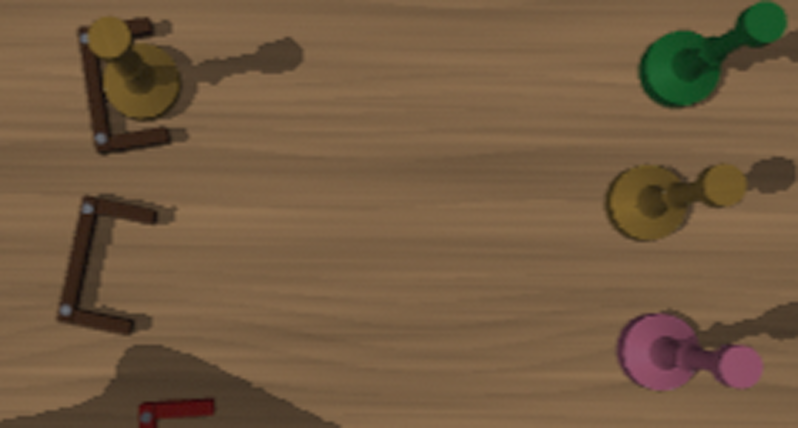

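The crop shows the empty bay's back pins at about (88,208) and (66,311), and its board ends at (155,217) and (131,328). The loose stick's foot is centred at (649,201), with a clear lane leading left to the bay.

The fingers will be set about 40 mm apart as a two-point cradle behind the rim. The tool leans back 30° so the gripper body stays clear of the stem.

```bash
cat >> h.py <<'E'
from scipy.spatial.transform import Rotation as Ro
def tool(head,tilt): # heading dir angle (deg) of push in world xy, lean back tilt
    a=np.radians(head);d=np.array([np.cos(a),np.sin(a),0]);u=np.array([0,0,1.]);t=np.radians(tilt)
    z=d*np.sin(t)-u*np.cos(t);x=d*np.cos(t)+u*np.sin(t);return Ro.from_matrix(np.c_[x,np.cross(z,x),z])
def rel(s,p,R):
    r0=Ro.from_quat(s['ee_rot']);return (r0.inv().apply(np.array(p)-s['position'])).round(4),np.degrees((r0.inv()*R).as_rotvec()).round(2)
E
python3 - <<'E'
from h import *
from rig import env
c=dict(np.load('pics/top0.npz'))
f=lambda u,v:(u/2.85+200-.3,v/2.85+170-.3)
P=[ray(c,f(*q),.025)[:2] for q in[(88,208),(66,311),(155,217),(131,328)]];print(np.round(P,4))
n=P[0]-P[1];print('back len',np.linalg.norm(n)); 
d=np.array([-n[1],n[0]]);d/=np.linalg.norm(d);print('head',np.degrees(np.arctan2(d[1],d[0])),'origin',(P[0]+P[1])/2-.036*d)
print('candle',[ray(c,f(*q),.024)[:2].round(4).tolist() for q in[(649,201)]],'mate foot',ray(c,f(143,82),.024)[:2])
s=env.sense();print(rel(s,(.515,-.34,.36),tool(90,0)),rel(s,(.515,-.34,.36),tool(90,30)))
E
```

```text
[[0.5068 0.2458]
 [0.427  0.2609]
 [0.5004 0.1937]
 [0.4145 0.2105]]
back len 0.08119784659961989
head 79.28314921951139 origin [0.46019563 0.21794062]
candle [[0.5173, -0.1916]] mate foot [0.60614802 0.20523122]
(array([-0.6091, -0.699 , -0.1371]), array([-9.000e-02,  5.000e-02,  6.583e+01])) (array([-0.6091, -0.699 , -0.1371]), array([-17.31,  26.64,  64.23]))
```

Emit:
carry_out(
  commands=[
    [[0.04,0,0,-0.06,0,0,0],[0.04,0,0,-0.12,0,0,0],[0.04,0,0,-0.14,0,0,0],[0.04,-0.04,-0.045,-0.14,0,0,10],[0.04,-0.08,-0.09,-0.14,0,0,20],[0.04,-0.12,-0.135,-0.14,0,0,30],[0.04,-0.16,-0.18,-0.14,0,0,40],[0.04,-0.2,-0.225,-0.14,0,0,50],[0.04,-0.24,-0.27,-0.14,0,0,60],[0.04,-0.28,-0.32,-0.14,0,0,66]],
  ],
)

```text
time: 1.35
position: [0.3698, 0.1405, 0.3625]
ee_rot: [0.709, 0.705, 0.0, 0.0]
contact_force: [0.8, -0.2, -0.2]
opening: 0.0404
finger_force: 0.0
```

Run:
```python
from h import *
from rig import env
s=env.sense();print(s['time'],s['position'],s['qpos'],s['opening']);print(rel(s,(.515,-.34,.36),tool(90,0)),rel(s,(.515,-.34,.36),tool(90,30)))
```

```text
1.35 [0.36977947 0.14052009 0.36251332] [ 1.88176600e-01 -6.27951996e-02  1.68080290e+00 -9.03500796e-05
  1.52341248e+00  1.94760348e-01] 0.040395139069212924
(array([-0.4796,  0.1484,  0.0026]), array([ 0.01,  0.  , -0.38])) (array([-0.4796,  0.1484,  0.0026]), array([ 0.11, 30.  , -0.37]))
```

Emit:
carry_out(
  commands=[
    [[0.04,-0.05,0.015,0,0,0,0],[0.04,-0.11,0.035,0,0,0,0],[0.04,-0.17,0.055,0,0,0,0],[0.04,-0.23,0.075,0,0,0,0],[0.04,-0.29,0.09,0,0,0,0],[0.04,-0.35,0.11,0,0,0,0],[0.04,-0.41,0.13,0,0,0,0],[0.04,-0.46,0.145,0,0,10,0],[0.04,-0.48,0.148,0,0,20,0],[0.04,-0.48,0.148,0,0,30,0]],
  ],
)

```text
time: 2.6
position: [0.5163, -0.3405, 0.3623]
ee_rot: [0.684, 0.681, 0.185, -0.184]
contact_force: [0.3, 0.2, -0.2]
opening: 0.0401
finger_force: 0.0
```

Run:
```python
from h import *
from rig import env,optics
s=env.sense();print(s['time'],s['position'],s['qpos'])
print(rel(s,(.515,-.34,.36),tool(90,30)))
a=optics.read_camera('wrist');b=optics.read_camera('side');np.savez('pics/w1.npz',**a)
cv2.imwrite('pics/w1.png',np.hstack([cv2.resize(x['img'],(400,300)) for x in(a,b)]))
```

```text
2.6 [ 0.51625747 -0.34054961  0.3622703 ] [-0.89540601  0.51815572  1.03786758  0.35460757  1.98699485 -0.81267175]
(array([-0.0007, -0.0013,  0.0022]), array([ 0.17, -0.28, -0.22]))
```

View pics/w1.png

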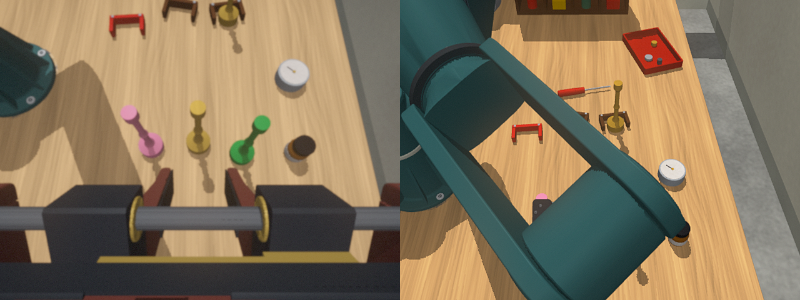

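The left panel (wrist camera) shows pink, gold and green feet at about (150,147), (199,140) and (243,152), with the fingers behind and centred on gold. The right panel (side camera) shows the forearm well above the bench. I'll measure the lateral gaps from this view.

```bash
cat >> h.py <<'E'
def foot(c,lo,hi,box,z=.014):
    m=cv2.inRange(cv2.cvtColor(c['img'],cv2.COLOR_BGR2HSV),lo,hi);b=np.zeros_like(m);x0,y0,x1,y1=map(int,box);b[y0:y1,x0:x1]=255;m&=b
    m=cv2.morphologyEx(m,cv2.MORPH_OPEN,np.ones((3,3)))
    k=max(cv2.findContours(m,0,1)[0],key=cv2.contourArea)[:,0]
    # widest rows give lateral centre; bottom edge gives near point
    ys=np.unique(k[:,1]);w=[(np.ptp(k[k[:,1]==y,0]),y) for y in ys];W=max(w)[0];yy=np.mean([y for a,y in w if a>=W-1])
    r=k[np.abs(k[:,1]-yy)<=2,0];px=((r.min()+r.max())/2,yy)
    return px,W,ray(c,px,z)[:2].round(4)
GOLD=((18,120,50),(34,255,255));GREEN=((45,100,30),(85,255,255));PINK=((150,50,50),(178,255,255))
E
python3 - <<'E'
from h import *
c=dict(np.load('pics/w1.npz'))
for n,C,b in(('gold',GOLD,(290,200,350,260)),('green',GREEN,(360,225,415,275)),('pink',PINK,(210,210,270,260)),('mate',GOLD,(335,0,400,40))):
    print(n,foot(c,*C,b,.02))
cv2.imwrite('pics/bay1.png',cv2.resize(c['img'][0:60,150:400],None,fx=3.2,fy=3.2,interpolation=cv2.INTER_CUBIC))
E
```

```text
gold ((np.float64(316.5), np.float64(226.5)), np.int32(37), array([ 0.5135, -0.1938]))
green ((np.float64(387.0), np.float64(244.0)), np.int32(38), array([ 0.6201, -0.2222]))
pink ((np.float64(241.0), np.float64(232.5)), np.int32(38), array([ 0.3981, -0.2029]))
mate ((np.float64(365.0), np.float64(20.5)), np.int32(34), array([0.6051, 0.2088]))
```

Emit:
carry_out(
  commands=[
    [[0.04,-0.023,0,0.053,0,0,0],[0.04,-0.046,0,0.106,0,0,0],[0.04,-0.069,0,0.159,0,0,0],[0.04,-0.092,0,0.212,0,0,0],[0.04,-0.11,-0.002,0.26,0,0,0],[0.04,-0.125,-0.004,0.29,0,0,0],[0.04,-0.135,-0.004,0.31,0,0,0],[0.04,-0.14,-0.004,0.32,0,0,0],[0.04,-0.14,-0.004,0.32,0,0,0]],
  ],
)

```text
time: 3.82
position: [0.5127, -0.2994, 0.0158]
ee_rot: [0.684, 0.682, 0.183, -0.182]
contact_force: [0.8, 0.2, 0.5]
opening: 0.04
finger_force: 0.0
```

Run:
```python
from h import *
from rig import env,optics
s=env.sense();print(s['time'],s['position'],s['qpos'])
print(rel(s,(.512,-.30,.012),tool(90,30)))
a=optics.read_camera('wrist');b=optics.read_camera('top');np.savez('pics/w2.npz',**a)
for n,C,bx in(('gold',GOLD,(220,150,420,400)),):print(n,foot(a,*C,bx,.02))
cv2.imwrite('pics/w2.png',np.hstack([cv2.resize(x['img'],(400,300)) for x in(a,b)]))
```

```text
3.825 [ 0.51273709 -0.29942187  0.01584827] [-0.86043376  0.78210627  1.44609402  0.34233371  1.33815635 -1.01005706]
(array([-0.0024, -0.0007,  0.003 ]), array([ 0.08,  0.05, -0.11]))
gold ((np.float64(322.5), np.float64(151.0)), np.int32(59), array([ 0.5142, -0.2261]))
```

View pics/w2.png

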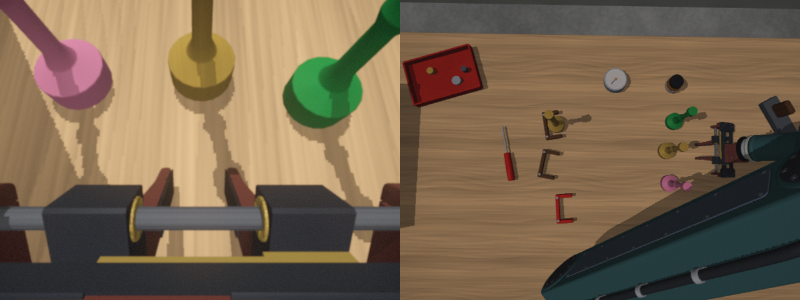

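The wrist view shows gold's foot centred between the fingers at about (201,70), with pink and green clear at either side. The top view confirms the gripper is behind the row. Closing up now.

Emit:
carry_out(
  commands=[
    [[0.04,0.015,0,0.012,0,0,0],[0.04,0.035,0,0.024,0,0,0],[0.04,0.05,0,0.0335,0,0,0],[0.04,0.053,0,0.0355,0,0,0],[0.04,0.0565,0,0.0375,0,0,0],[0.04,0.06,0,0.0395,0,0,0],[0.04,0.0634,0,0.0415,0,0,0],[0.04,0.067,0,0.0435,0,0,0],[0.04,0.0704,0,0.0455,0,0,0],[0.04,0.0738,0,0.0475,0,0,0]],
  ],
)

```text
time: 5.18
position: [0.5128, -0.212, 0.0113]
ee_rot: [0.684, 0.682, 0.183, -0.182]
contact_force: [0.4, -2.2, -0.5]
opening: 0.0401
finger_force: 1.1
```

Run:
```python
from h import *
from rig import env,optics
s=env.sense();print(s['time'],s['position'],s['contact_force'])
a=optics.read_camera('wrist');b=optics.read_camera('top')
print(foot(a,*GOLD,(220,100,420,400),.02))
cv2.imwrite('pics/w3.png',np.hstack([cv2.resize(a['img'],(400,300)),cv2.resize(b['img'][130:340,360:640],(400,300))]))
```

```text
5.175 [ 0.51281754 -0.2120064   0.01128938] [ 0.43717945 -2.18749581 -0.52456007]
((np.float64(319.0), np.float64(227.0)), np.int32(122), array([ 0.5123, -0.1827]))
```

View pics/w3.png

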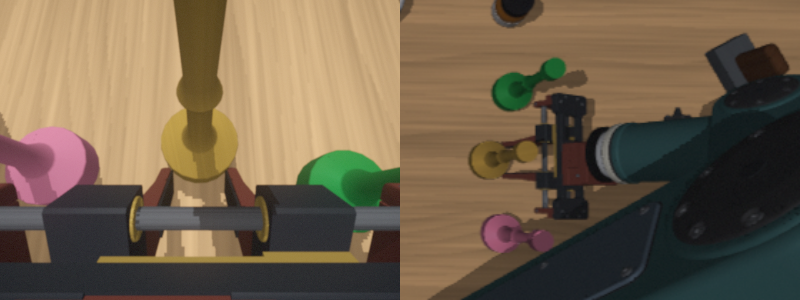

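The left panel shows gold's foot seated in the cradle at (200,143). The right panel shows the gripper body passing between the green and pink stems. Drag is about 2.2 N, so I'll continue straight.

Emit:
carry_out(
  commands=[
    [[0.04,0.0043,0,0.0025,0,0,0],[0.04,0.0095,0,0.0055,0,0,0],[0.04,0.0147,0,0.0085,0,0,0],[0.04,0.02,0,0.0115,0,0,0],[0.04,0.025,0,0.0145,0,0,0],[0.04,0.0303,0,0.0175,0,0,0],[0.04,0.0355,0,0.0205,0,0,0],[0.04,0.0407,0,0.0235,0,0,0],[0.04,0.0459,0,0.0265,0,0,0],[0.04,0.051,0,0.0295,0,0,0]],
  ],
)

```text
time: 6.52
position: [0.5129, -0.1524, 0.0113]
ee_rot: [0.684, 0.682, 0.183, -0.183]
contact_force: [-0.2, -2.6, 0.1]
opening: 0.0402
finger_force: 1.2
```

Run:
```python
from h import *
from rig import env,optics
s=env.sense();print(s['time'],s['position'],s['contact_force'],s['qpos'].round(3))
a=optics.read_camera('wrist');b=optics.read_camera('side')
print(foot(a,*GOLD,(220,100,420,400),.02),ray(a,(319,300),.02))
cv2.imwrite('pics/w4.png',np.hstack([cv2.resize(a['img'],(400,300)),cv2.resize(b['img'],(400,300))]))
```

```text
6.525 [ 0.51285928 -0.15244319  0.01127565] [-0.15896352 -2.56550452  0.13479525] [-0.702  0.703  1.678  0.432  1.154 -0.955]
((np.float64(319.0), np.float64(227.0)), np.int32(122), array([ 0.5123, -0.1232])) [ 0.51219699 -0.15834917  0.02      ]
```

View pics/w4.png

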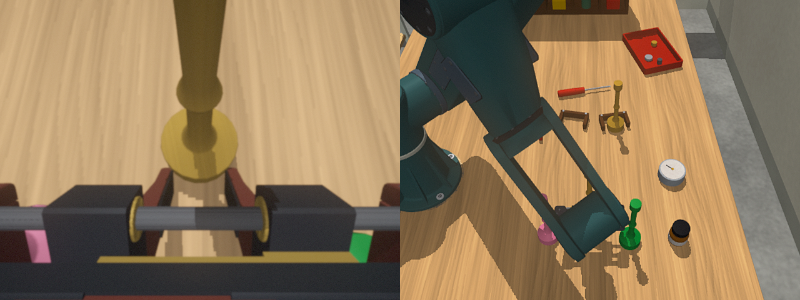

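Gold is still centred in the cradle at (200,143). In the side view, pink (545,232) and green (632,225) are untouched beneath the forearm.

Emit:
carry_out(
  commands=[
    [[0.04,0.0043,0,0.0025,0,0,0],[0.04,0.011,0,0.0064,0,0,0],[0.04,0.02,0,0.0115,0,0,0],[0.04,0.029,0,0.0167,0,0,0],[0.04,0.038,0,0.0219,0,0,0],[0.04,0.047,0,0.0271,0,0,0],[0.04,0.056,0,0.0323,0,0,0],[0.04,0.065,0,0.0375,0,0,0],[0.04,0.073,0,0.0421,0,0,0],[0.04,0.078,0,0.045,0,0,0]],
  ],
)

```text
time: 7.88
position: [0.513, -0.0621, 0.0113]
ee_rot: [0.684, 0.682, 0.183, -0.183]
contact_force: [0.0, -2.4, 0.2]
opening: 0.04
finger_force: 1.2
```

```bash
cat > st.py <<'E'
from h import *
from rig import env,optics
import sys
s=env.sense();print(s['time'],s['position'].round(4),s['contact_force'].round(1),s['effort'].round(1))
a=optics.read_camera('wrist');np.savez('pics/last.npz',**a);print('gold',foot(a,*GOLD,(220,100,420,400),.02))
b=optics.read_camera('side')
for n,C,bx in(('green',GREEN,(340,290,420,420)),('pink',PINK,(190,290,270,410))):
    try:print(n,foot(b,*C,bx,.02))
    except ValueError:print(n,'hidden')
C0=s['position'][:2]+.030*np.array([np.cos(h0:=np.radians(float(sys.argv[1]))),np.sin(h0)])
x,y,h,n=map(float,sys.argv[2:6]);n=int(n);print('C',C0)
t=np.linspace(0,1,n+1)[1:];t=t-np.sin(2*np.pi*t)/(2*np.pi)*.5
for q in t:
    hh=np.degrees(h0)+(h-np.degrees(h0))*q;C=C0+(np.array([x,y])-C0)*q;d=np.array([np.cos(np.radians(hh)),np.sin(np.radians(hh))])
    p=[*(C-.030*d),.0112];u,w=rel(s,p,tool(hh,30));print([.04,*u.tolist(),*w.tolist()])
E
python3 st.py 90 .475 .06 90 10
```

```text
7.875 [ 0.513  -0.0621  0.0113] [ 0.  -2.4  0.2] [  0.9 -54.4 -11.    2.1   3.1  -0. ]
gold ((np.float64(318.5), np.float64(231.0)), np.int32(123), array([ 0.5122, -0.0348]))
green ((np.float64(367.5), np.float64(380.5)), np.int32(33), array([ 0.6218, -0.2225]))
pink ((np.float64(237.0), np.float64(373.0)), np.int32(34), array([ 0.3989, -0.2031]))
C [ 0.51295219 -0.03205458]
[0.04, 0.0042, -0.002, 0.0025, 0.06, -0.0, -0.14]
[0.04, 0.0099, -0.0047, 0.0058, 0.06, -0.0, -0.14]
[0.04, 0.0178, -0.0086, 0.0104, 0.06, -0.0, -0.14]
[0.04, 0.0281, -0.0135, 0.0163, 0.06, -0.0, -0.14]
[0.04, 0.0398, -0.0191, 0.0231, 0.06, -0.0, -0.14]
[0.04, 0.0515, -0.0247, 0.0298, 0.06, -0.0, -0.14]
[0.04, 0.0617, -0.0296, 0.0358, 0.06, -0.0, -0.14]
[0.04, 0.0697, -0.0334, 0.0404, 0.06, -0.0, -0.14]
[0.04, 0.0753, -0.0362, 0.0436, 0.06, -0.0, -0.14]
[0.04, 0.0796, -0.0382, 0.0461, 0.06, -0.0, -0.14]
```

Emit:
carry_out(
  commands=[
    [[0.04,0.0043,0,0.0025,0,0,0],[0.04,0.01,0,0.0058,0,0,0],[0.04,0.018,-0.001,0.0104,0,0,0],[0.04,0.027,-0.004,0.0156,0,0,0],[0.04,0.036,-0.008,0.0208,0,0,0],[0.04,0.045,-0.012,0.026,0,0,0],[0.04,0.054,-0.016,0.0312,0,0,0],[0.04,0.063,-0.02,0.0364,0,0,0],[0.04,0.072,-0.024,0.0416,0,0,0],[0.04,0.078,-0.027,0.045,0,0,0]],
  ],
)

```text
time: 9.22
position: [0.4859, 0.0282, 0.0113]
ee_rot: [0.684, 0.682, 0.183, -0.183]
contact_force: [0.7, -2.1, 0.2]
opening: 0.0402
finger_force: 1.2
```

```bash
python3 st.py 90 .445 .125 84 10
python3 - <<'E'
from h import *
from rig import optics
c=dict(np.load('pics/last.npz'));t=optics.read_camera('top')
for q in[(.460,.218)]: print(proj(c,[*q,0]))
cv2.imwrite('pics/w5.png',np.hstack([cv2.resize(c['img'],(400,300)),cv2.resize(t['img'][180:330,190:390],(400,300))]))
E
```

```text
9.225 [0.4859 0.0282 0.0113] [ 0.7 -2.1  0.2] [  0.7 -49.4  -8.3   1.6   3.3  -0. ]
gold ((np.float64(319.0), np.float64(227.5)), np.int32(122), array([0.4854, 0.0572]))
green ((np.float64(367.5), np.float64(380.5)), np.int32(33), array([ 0.6218, -0.2225]))
pink ((np.float64(237.0), np.float64(373.5)), np.int32(34), array([ 0.3989, -0.2041]))
C [0.48587692 0.05818087]
[0.04, 0.003, -0.0024, 0.0019, -0.1, -0.01, 0.14]
[0.04, 0.0071, -0.0055, 0.0042, -0.32, -0.01, 0.51]
[0.04, 0.0129, -0.0099, 0.0076, -0.62, -0.01, 1.03]
[0.04, 0.0204, -0.0156, 0.0119, -1.0, -0.01, 1.69]
[0.04, 0.0289, -0.0221, 0.0168, -1.44, -0.01, 2.46]
[0.04, 0.0374, -0.0286, 0.0217, -1.88, -0.01, 3.22]
[0.04, 0.0448, -0.0343, 0.026, -2.27, -0.01, 3.89]
[0.04, 0.0506, -0.0387, 0.0294, -2.57, -0.01, 4.41]
[0.04, 0.0548, -0.0418, 0.0318, -2.78, -0.01, 4.78]
[0.04, 0.0578, -0.0442, 0.0336, -2.94, -0.01, 5.06]
[280.05645875   7.35455464]
```

View pics/w5.png

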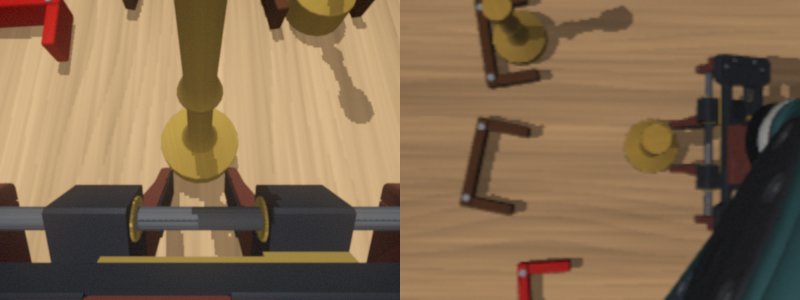

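Left panel: the cradle still holds gold at (200,143), with the red bay (40,20) and the mate (320,15) clear. Right panel: the empty bay's pins are at (482,125) and (466,199) and its mouth ends at (527,132) and (512,210), which agrees with the 79.5° axis. Next is the pre-mouth point.

```bash
python3 st.py 90 .450 .164 85 10 | tail -10
python3 - <<'E'
from h import *
c=dict(np.load('pics/top0.npz'));print(ray(c,(315,253.5),.024))
E
```

```text
[0.04, 0.0048, -0.002, 0.003, -0.13, -0.05, 0.09]
[0.04, 0.0113, -0.0048, 0.0067, -0.31, -0.05, 0.4]
[0.04, 0.0204, -0.0086, 0.012, -0.56, -0.05, 0.83]
[0.04, 0.0322, -0.0136, 0.0189, -0.88, -0.05, 1.39]
[0.04, 0.0457, -0.0192, 0.0267, -1.25, -0.05, 2.03]
[0.04, 0.0591, -0.0248, 0.0344, -1.62, -0.05, 2.66]
[0.04, 0.0709, -0.0298, 0.0413, -1.94, -0.05, 3.22]
[0.04, 0.0801, -0.0336, 0.0466, -2.19, -0.05, 3.65]
[0.04, 0.0866, -0.0364, 0.0504, -2.37, -0.05, 3.96]
[0.04, 0.0915, -0.0384, 0.0532, -2.5, -0.05, 4.19]
[0.48493219 0.05869445 0.024     ]
```

Emit:
carry_out(
  commands=[
    [[0.04,0.005,-0.002,0.003,-0.1,0,0.2],[0.04,0.014,-0.006,0.0082,-0.4,0,0.6],[0.04,0.024,-0.01,0.014,-0.7,0,1.1],[0.04,0.034,-0.0144,0.0199,-1,0,1.6],[0.04,0.044,-0.0186,0.0257,-1.2,0,2],[0.04,0.054,-0.0228,0.0315,-1.5,0,2.5],[0.04,0.064,-0.027,0.0373,-1.8,0,2.9],[0.04,0.074,-0.0311,0.0431,-2,0,3.4],[0.04,0.084,-0.0353,0.0489,-2.3,0,3.9],[0.04,0.091,-0.0382,0.0529,-2.5,0,4.2]],
  ],
)

```text
time: 10.72
position: [0.448, 0.1335, 0.011]
ee_rot: [0.712, 0.652, 0.191, -0.174]
contact_force: [0.1, -2.4, 1.5]
opening: 0.0399
finger_force: 1.6
```

```bash
python3 st.py 85 .4600 .2175 79.5 10
python3 - <<'E'
from h import *
from rig import optics
c=dict(np.load('pics/last.npz'));t=optics.read_camera('top')
cv2.imwrite('pics/w6.png',np.hstack([cv2.resize(c['img'],(400,300)),cv2.resize(t['img'][210:310,195:328],(400,300),interpolation=cv2.INTER_CUBIC)]))
E
```

```text
10.725 [0.448  0.1335 0.011 ] [ 0.1 -2.4  1.5] [  0.6 -43.3  -5.1   1.3   3.3  -0. ]
gold ((np.float64(319.0), np.float64(228.5)), np.int32(122), array([0.4498, 0.1618]))
green ((np.float64(367.5), np.float64(380.5)), np.int32(33), array([ 0.6218, -0.2225]))
pink ((np.float64(237.0), np.float64(374.0)), np.int32(34), array([ 0.399, -0.205]))
C [0.45058262 0.16343321]
[0.04, 0.0026, 0.0001, 0.0013, -0.07, -0.0, 0.22]
[0.04, 0.006, 0.0002, 0.0032, -0.27, -0.0, 0.56]
[0.04, 0.0107, 0.0004, 0.006, -0.54, -0.0, 1.03]
[0.04, 0.0168, 0.0006, 0.0095, -0.9, -0.0, 1.65]
[0.04, 0.0238, 0.0009, 0.0135, -1.3, -0.0, 2.35]
[0.04, 0.0308, 0.0011, 0.0176, -1.7, -0.0, 3.05]
[0.04, 0.0369, 0.0013, 0.0211, -2.06, -0.01, 3.66]
[0.04, 0.0417, 0.0015, 0.0238, -2.33, -0.01, 4.14]
[0.04, 0.045, 0.0016, 0.0258, -2.53, -0.01, 4.48]
[0.04, 0.0476, 0.0017, 0.0273, -2.67, -0.01, 4.73]
```

View pics/w6.png

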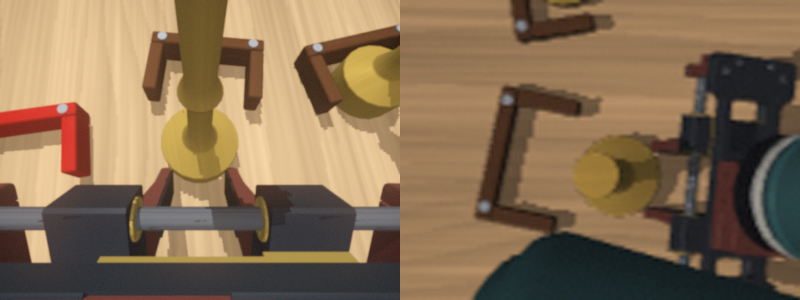

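The wrist view shows gold heading straight into the mouth: pins at (162,36) and (253,43), board tips at (152,98) and (254,105), foot at (200,143). The top crop agrees. I'll push it most of the way in, then creep.

Emit:
carry_out(
  commands=[
    [[0.04,0.0026,0.0001,0.0013,-0.1,0,0.2],[0.04,0.007,0.0002,0.0038,-0.3,0,0.7],[0.04,0.012,0.0004,0.0067,-0.6,0,1.2],[0.04,0.017,0.0006,0.0096,-0.9,0,1.7],[0.04,0.022,0.0008,0.0125,-1.2,0,2.2],[0.04,0.027,0.001,0.0154,-1.5,0,2.7],[0.04,0.032,0.0012,0.0183,-1.8,0,3.2],[0.04,0.036,0.0013,0.0206,-2,0,3.6],[0.04,0.039,0.0014,0.0223,-2.2,0,3.9],[0.04,0.0405,0.0015,0.0232,-2.3,0,4]],
  ],
)

```text
time: 12.12
position: [0.454, 0.1793, 0.0111]
ee_rot: [0.738, 0.623, 0.198, -0.167]
contact_force: [-0.0, -1.5, -0.2]
opening: 0.0399
finger_force: 1.0
```

```bash
python3 st.py 80.3 .4604 .2195 79.5 8
python3 - <<'E'
from h import *
c=dict(np.load('pics/last.npz'))
cv2.imwrite('pics/w7.png',cv2.resize(c['img'][100:320,160:480],(800,550)))
E
```

```text
12.125 [0.454  0.1793 0.0111] [-0.  -1.5 -0.2] [  0.7 -43.8  -6.2   1.7   2.8   0. ]
gold ((np.float64(317.5), np.float64(226.16666666666666)), np.int32(122), array([0.4576, 0.2086]))
green ((np.float64(367.5), np.float64(380.5)), np.int32(33), array([ 0.6218, -0.2225]))
pink ((np.float64(237.0), np.float64(373.5)), np.int32(34), array([ 0.3989, -0.2041]))
C [0.45905331 0.20888315]
[0.04, 0.0007, -0.0001, 0.0003, 0.0, 0.0, 0.1]
[0.04, 0.0016, -0.0001, 0.0008, -0.04, 0.0, 0.17]
[0.04, 0.003, -0.0003, 0.0016, -0.1, 0.0, 0.28]
[0.04, 0.0047, -0.0004, 0.0026, -0.17, -0.0, 0.4]
[0.04, 0.0063, -0.0006, 0.0036, -0.24, -0.0, 0.53]
[0.04, 0.0077, -0.0007, 0.0044, -0.3, -0.0, 0.63]
[0.04, 0.0087, -0.0008, 0.0049, -0.34, -0.0, 0.7]
[0.04, 0.0093, -0.0009, 0.0053, -0.37, -0.0, 0.75]
```

View pics/w7.png

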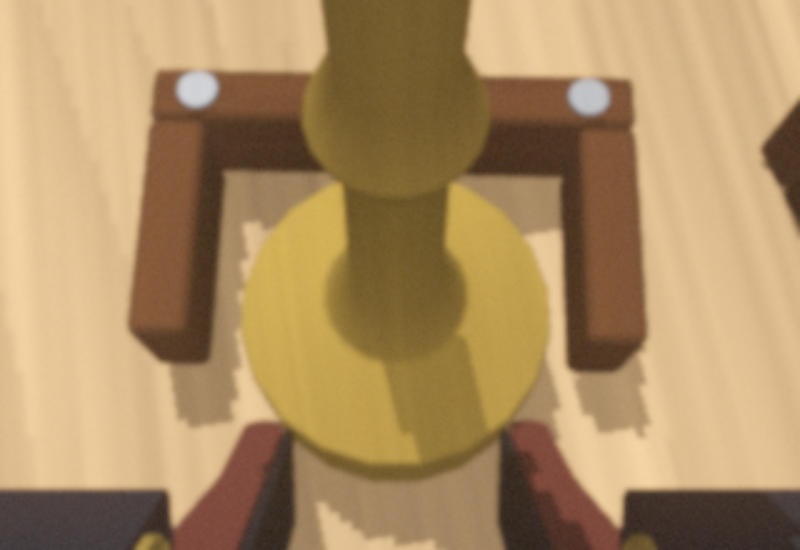

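The foot is centred in the mouth at (397,325), between the boards, with a small gap left to the back board. Creeping forward.

Emit:
carry_out(
  commands=[
    [[0.04,0.001,0,0.0006,0,0,0],[0.04,0.0025,-0.0002,0.0014,0,0,0.2],[0.04,0.004,-0.0003,0.0023,0,0,0.3],[0.04,0.0055,-0.0005,0.0032,0,0,0.4],[0.04,0.0065,-0.0005,0.0037,0,0,0.4],[0.04,0.007,-0.0005,0.004,0,0,0.4]],
  ],
)

```text
time: 12.98
position: [0.4549, 0.1872, 0.0112]
ee_rot: [0.74, 0.621, 0.198, -0.167]
contact_force: [-0.5, -1.1, -1.7]
opening: 0.0402
finger_force: 1.0
```

Emit:
carry_out(
  commands=[
    [[0.04,0.0008,0,0.0005,0,0,0],[0.04,0.0012,0,0.0007,0,0,0]],
  ],
)

```text
time: 13.22
position: [0.4552, 0.1885, 0.0112]
ee_rot: [0.74, 0.621, 0.198, -0.167]
contact_force: [-1.1, -2.1, -0.5]
opening: 0.0405
finger_force: 1.0
```

Emit:
carry_out(
  commands=[
    [[0.04,0.0005,0,0.0003,0,0,0],[0.04,0.0008,0,0.0005,0,0,0]],
  ],
)

```text
time: 13.48
position: [0.4553, 0.1894, 0.0111]
ee_rot: [0.74, 0.621, 0.198, -0.167]
contact_force: [-0.1, -2.2, -0.8]
opening: 0.0402
finger_force: 1.0
```

Emit:
carry_out(
  commands=[
    [[0.04,0.0005,0,0.0003,0,0,0],[0.04,0.0008,0,0.0005,0,0,0]],
  ],
)

```text
time: 13.72
position: [0.4555, 0.19, 0.011]
ee_rot: [0.74, 0.621, 0.197, -0.167]
contact_force: [-1.6, -6.2, 0.8]
opening: 0.0401
finger_force: 2.6
```

Force rose to 6 N, above the drag, so the foot is against the back board. Backing off straight.

Emit:
carry_out(
  commands=[
    [[0.04,-0.002,0,-0.0012,0,0,0],[0.04,-0.008,0,-0.0046,0,0,0],[0.04,-0.02,0,-0.0115,0,0,0],[0.04,-0.035,0,-0.0202,0,0,0],[0.04,-0.05,0,-0.0289,0,0,0],[0.04,-0.06,0,-0.0346,0,0,0],[0.04,-0.06,0,-0.0346,0,0,0]],
  ],
)

```text
time: 14.6
position: [0.4437, 0.1212, 0.0111]
ee_rot: [0.741, 0.62, 0.198, -0.167]
contact_force: [-0.2, -0.4, -1.1]
opening: 0.0401
finger_force: 0.0
```

Run:
```python
from h import *
from rig import env,optics
s=env.sense();print(s['time'],s['position'],s['contact_force'],s['joint_vel'].round(3))
c=optics.read_camera('wrist');t=optics.read_camera('side')
cv2.imwrite('pics/w8.png',np.hstack([cv2.resize(c['img'][0:300,120:520],(400,300)),cv2.resize(t['img'],(400,300))]))
print(foot(c,*GOLD,(260,60,380,300),.022))
```

```text
14.6 [0.44368861 0.12119687 0.0110727 ] [-0.18423118 -0.39090288 -1.11035857] [ 0.025 -0.002  0.002  0.013  0.002  0.008]
((np.float64(316.5), np.float64(102.0)), np.int32(110), array([0.4592, 0.2186]))
```

View pics/w8.png

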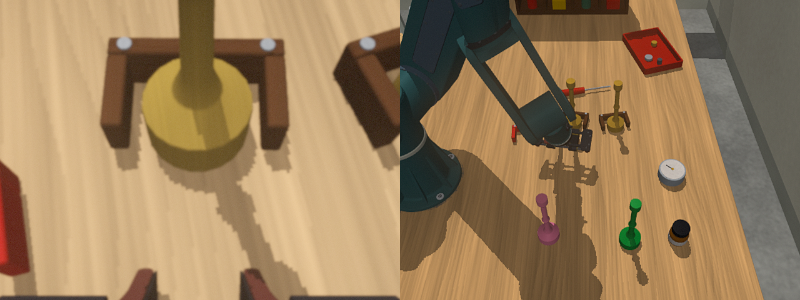

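The foot stands upright in the bay against the back board, at (196,105). The fingers are clear, and the pink, green, mate and bystanders are where they were.

```bash
python3 -c "
from rig import ticket
print(ticket.finish_job())"
```

```text
the job is handed in; nothing more can be done
None
```

The loose brass candlestick was slid upright into the empty bay until its foot met the back board, the arm was backed clear with everything else left in place, and the job was handed in at about 15 s; no verdict was returned.

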